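# Load the second cream jar and lift the make-up tray out of its case

### The arm

A 6-joint arm with a two-finger parallel gripper is mounted at the origin on the work surface. World frame = base frame: x ahead of the robot, y to its left, z up, the work surface at z = 0. Lengths are in mm, angles in rad, forces in N, time in s.
With the tool pointing down it reaches from about 275 to 1000 mm from the base axis. Payload 8.4 kg.
Tool frame: the origin (TCP) lies midway between the tips of the shut fingers; the grasp point (between the pads) lies 19 mm behind it; z points along the fingers, y is the line along which they close (so a half turn about z gives the same grasp; the last joint's range is limited). The gripper opens to 85 mm and grips with 20 to 120 N. Pads are 22 mm wide; open, the fingers measure 114 mm over their backs; the gripper's body (76 mm by 85 mm) begins 54 mm behind the grasp point. The pads swing forward as they close: fully open they stand 13 mm farther back than shut.
Start: joints at [-0.002, 0.353, 1.633, -0, 1.155, -0.002], TCP at [625.002, -0, 231.281] pointing down, gripper open.
Joint ranges: [-2.63, 2.63], [-0.92, 2.1], [0.06, 2.66], [-1.3, 4.44], [0, 2.69], [-3.02, 3.02]. Speed limits (rad/s): [2.22, 2.22, 2.79, 3.14, 3.14, 3.14].

### API

Orientations are given as [roll, pitch, yaw] about the fixed x, y, z axes, in that order (R = Rz(yaw) Ry(pitch) Rx(roll)).
In Python, from rig import monitor, imaging, r gives the robot as it stands.
- The arm moves only by the tool drive_tool, never from a script. Its argument "plan" is a list of rows, each an object of numbers: "x", "y", "z": the shift along the tool's x, y, z in units of 50 mm (1.0 is 50 mm); "ax", "ay", "az": the turn, a rotation vector about the tool's x, y, z in units of 6 degrees (1.0 is 6 degrees); "hand": the finger opening in mm, from 0 to 85.4. In form: [{"x": .., "y": .., "z": .., "ax": .., "ay": .., "az": .., "hand": ..}, ...]. A call has 1 to 8 rows; each row is the pose to reach, as a shift and turn from the pose commanded when the call began, along the tool's axes at that moment; what a row does not reach only later rows make up. A row lasts 1/10 s, in which the tool goes at most 50 mm and 8.59 degrees, less where a joint would pass 70% of its speed; a pose out of reach is approached as far as the arm can. A call with a gripper value outside its range is refused whole. The fingers move at their own pace and stop on an object; "grip_force" is the grip in N (left out, the last holds). Time passes only in rows, so rows that repeat a pose let the fingers close. It gives the time, the measured TCP pose, the force, the opening and the grip force at its end, in the units of the state.
- monitor.sense(): the state, without advancing time (a new reading comes with each control period).
- imaging.grab_frame(name): name is "scene" or "side" or "wrist"; returns the picture (420x560x3 uint8, red, green, blue); there is no depth.
- imaging.camera_info(name): a dict with "mtx" (3x3 intrinsics, pixels), "R" (3x3) and "t" (3): a world point X has camera coordinates R X + t. Camera axes: x right, y down, z forward; pixel columns grow to the right and rows downward; lengths in mm; the calibration is good to about 2 mm. A picture is of the moment at which its call begins: read the wrist's pose just before it. camera_info takes no time and is no camera call; for the wrist camera it gives the pose at the moment of the call.
- r.sign_off(): hands the job in; it is judged then, once.
The state is a dict: "clock": time; "qpos": joint angles; "qvel": joint speeds; "joint_efforts": joint torques, N m; "eef_pos": TCP position; "tcp_rot": TCP orientation; "contact_force": force on the tool from outside, world axes, zero at the start; "wrist_torque": the same for the moment, N m; "opening": opening from 0.0 (shut) to 1.0 (fully open); "grasp_force": force on a finger pad.
Only numpy, scipy, OpenCV 4.12 (cv2) and the standard library are available. Lean on these libraries where they do the work, as an engineer would, in place of code of your own. Each camera call takes 0.05 s, during which the arm holds its last target. There are 200 camera calls.

### The job

Stand the cream jar that is out on the table in the empty half of the make-up tray, setting it down gently rather than dropping it. Then take the tray by its handle bar, lift it out of the case and finish while still holding it in the gripper, level and still, about 10 cm above the case rim, with both jars standing in their halves. Do not tip the tray, and leave the bottle, the compact and the brush where they are.

Things in the scene. Friction and masses are not known exactly. Their poses are not given: they have to be found in the camera images.
- jar: Cream jar out on the table, standing: white body 52 mm across, dark metal screw lid 54 mm across from 40 to 60 mm above its foot; 60 mm tall, 0.1 to 0.2 kg. Origin at the centre of its underside, z up. One of three things (jar, bottle, compact) whose places on the table change.
- jar_in: Same kind of jar, already standing in the tray half on the tray's +y side. Origin at the centre of its underside.
- tray: Loose white plastic lift-out tray, 150 mm (its x) by 280 mm (its y), 0.3 kg empty, resting in the case at any yaw, underside 40 mm above the table, 4 mm play all round. Floor and walls 4 mm thick, walls 30 mm tall from the underside; a 6 mm thick, 30 mm tall partition at y = 0 makes two halves, 142 by 133 mm inside; the -y half is empty. Origin at the centre of its underside, z up.
- tray_bay (a point): Centre of the floor of the tray's empty half, on the upper face of the floor: 70 mm from the tray's centre along the tray's -y, 4 mm above its underside. Its axes are the tray's.
- tray_bar (a point): Centre of the tray's steel handle bar, 100 mm above the underside at the tray's centre. The bar runs along the tray's x: 112 mm long, 14 mm thick (y), 18 mm tall, on posts at x = +-52 mm (8 by 12 mm); open under the bar between them down to the partition. Its axes are the tray's. With both jars near the middle of their halves the tray about balances here.
- case: Fixed aluminium make-up case base, open on top: 184 mm (x) by 314 mm (y), rim 70 mm above the table, the tray sits in it on ledges. Origin at the centre of its underside, on the table.
- bottle: Bystander: amber glass bottle, 38 mm across, 110 mm tall, standing on the table. Origin at the centre of its underside.
- compact: Bystander: flat round black powder compact, 72 mm across, 20 mm tall, on the table. Origin at the centre of its underside.
- brush: Bystander: make-up brush 180 mm long, 12 mm thick, lying on the table on the left (+y) of the case. Its length is along its x.
Things that resemble listed ones, but are neither listed nor needed, are in the scene too. What is shaped like the jar but purple is not meant.

How it is judged:
By the outcome, as a careful person would: the job done as asked, in the order asked, and still so for the second after the job is handed in, while the arm keeps its last pose, push and grip.
It also fails if it takes over 54 s, if anything falls off the work surface, if the arm or the gripper's body presses on something with over 40 N, if the wrist force passes 120 N, or if a joint passes its speed limit or range.

## Working session

There is one attempt and no reset: what is moved stays moved. The work goes in short steps, Python scripts to look and compute and a tool call to move; the robot and the scene stay as the last step left them, time stands still between calls to the robot, and variables do not carry over. Pictures are saved under pics/ and viewed, at most 10 in all, crops included, and the job is handed in when it is done.

Besides the shell and the picture viewer there is one more tool, called after "Call:" by a JSON object that holds its "op" and its "data", one argument or row to a line. drive_tool: Moves the arm, as the interface text tells. Its arguments: {"type":"object","properties":{"plan":{"type":"array","items":{"type":"object","properties":{"x":{"type":"number"},"y":{"type":"number"},"z":{"type":"number"},"ax":{"type":"number"},"ay":{"type":"number"},"az":{"type":"number"},"hand":{"type":"number"}}}},"grip_force":{"type":"number"}},"required":["plan"]}

```bash
mkdir -p pics; python3 - <<'E'
from rig import monitor, imaging, r
import cv2,numpy as np
for n in ("scene","side","wrist"):
    im=imaging.grab_frame(n); cv2.imwrite(f"pics/{n}0.png",im[...,::-1])
    c=imaging.camera_info(n); print(n,np.round(c["mtx"],1).tolist(),np.round(c["R"],3).tolist(),np.round(c["t"],1).tolist())
print(monitor.sense())
E
```

```text
scene [[456.9, 0.0, 280.6], [0.0, 456.9, 202.2], [0.0, 0.0, 1.0]] [[-0.414, 0.91, -0.008], [0.644, 0.287, -0.709], [-0.643, -0.298, -0.705]] [246.9, -272.0, 1595.3]
side [[439.7, 0.0, 283.7], [0.0, 439.7, 210.7], [0.0, 0.0, 1.0]] [[0.952, -0.305, -0.01], [-0.234, -0.708, -0.666], [0.196, 0.637, -0.746]] [-528.1, 184.6, 1286.7]
wrist [[364.9, 0.0, 284.7], [0.0, 364.9, 208.0], [0.0, 0.0, 1.0]] [[1.0, 0.0, -0.002], [0.001, -0.961, 0.276], [-0.002, -0.276, -0.961]] [-624.5, -36.5, 380.6]
{'clock': 0.15, 'qpos': array([-2.41040929e-03,  3.53511281e-01,  1.63396734e+00,  1.05519676e-05,
        1.15521161e+00, -2.39738561e-03]), 'qvel': array([ 0.00015404, -0.0034687 , -0.00228846,  0.00092334, -0.00097173,
       -0.00034789]), 'joint_efforts': array([-7.39769093e-04, -6.05638933e+01, -3.42338884e+01, -2.29960733e-05,
        6.16452831e-03, -4.00942213e-05]), 'eef_pos': array([ 6.24627975e+02, -2.29926698e-03,  2.30718536e+02]), 'tcp_rot': array([-3.14049510e+00, -1.22803871e-05,  1.57077903e+00]), 'contact_force': array([ 0.05761306, -0.48008252,  0.1749673 ]), 'wrist_torque': array([ 0.02989641, -0.00620793,  0.00551029]), 'grasp_force': 0.0, 'opening': 1.000146840587679}
```

View pics/scene0.png

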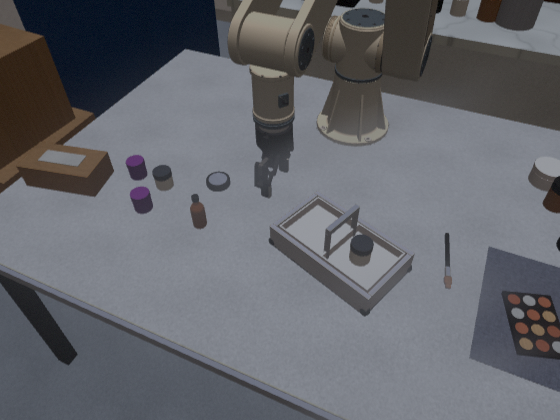

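View pics/side0.png

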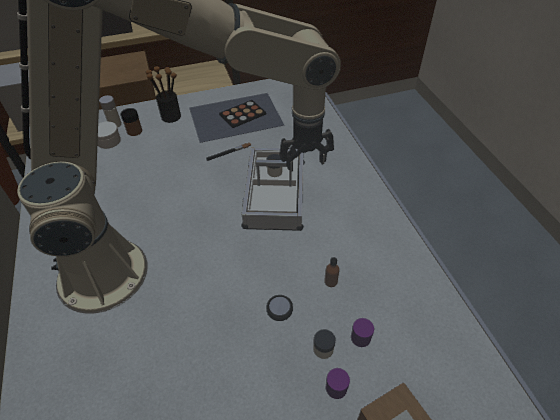

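The scene view shows the tray and case at about (340,248), with the bar at (342,230) and jar_in at (361,247). There are three jar-shaped things on the table: a dark-lidded white one at scene (163,177) / side (325,342), and purple ones at scene (137,167) and (141,199). Only the first fits the description, so I'll confirm it in an enlarged crop.

```bash
cat > h.py <<'E'
from rig import monitor, imaging, r
import cv2,numpy as np
def ray(n,uv,c=None):
    c=c or imaging.camera_info(n); R=np.array(c["R"]);t=np.array(c["t"])
    d=R.T@np.linalg.inv(c["mtx"])@np.array([uv[0],uv[1],1.]); return -R.T@t,d
def onz(n,uv,z,c=None):
    o,d=ray(n,uv,c); return o+d*(z-o[2])/d[2]
def two(n1,a,n2,b):
    o1,d1=ray(n1,a);o2,d2=ray(n2,b)
    s=np.linalg.lstsq(np.c_[d1,-d2],o2-o1,rcond=None)[0]
    p,q=o1+s[0]*d1,o2+s[1]*d2; return (p+q)/2,np.linalg.norm(p-q)
def proj(n,X,c=None):
    c=c or imaging.camera_info(n); p=np.array(c["mtx"])@(np.array(c["R"])@np.array(X,float)+np.array(c["t"])); return p[:2]/p[2]
E
python3 - <<'E'
from h import *
s=cv2.imread("pics/scene0.png");d=cv2.imread("pics/side0.png")
a=cv2.resize(s[140:240,110:245],None,fx=2.9,fy=2.9,interpolation=cv2.INTER_CUBIC)
b=cv2.resize(d[290:400,260:395],None,fx=2.9,fy=2.63,interpolation=cv2.INTER_CUBIC)
e=cv2.resize(s[190:320,260:420],None,fx=2.43,fy=2.3,interpolation=cv2.INTER_CUBIC)
f=cv2.resize(d[130:240,220:320],None,fx=3.9,fy=2.7,interpolation=cv2.INTER_CUBIC)
h=lambda i:cv2.resize(i,(398,299))
cv2.imwrite("pics/crop1.png",np.vstack([np.hstack([h(a),h(b)]),np.hstack([h(e),h(f)])]))
print(onz("scene",(163,172),60),onz("side",(325,339),60),two("scene",(163,172),"side",(325,339)))
# lids: dark regions
for n,im,bx in (("scene",s,(150,160,180,192)),("side",d,(308,325,342,360))):
    x0,y0,x1,y1=bx; g=cv2.cvtColor(im[y0:y1,x0:x1],cv2.COLOR_BGR2GRAY)
    print(n);print(g[::2, ::2])
E
```

```text
[ 532.31078999 -405.1863411    60.        ] [ 528.60806397 -415.64628052   60.        ] (array([ 528.55814046, -411.55858523,   53.79565697]), np.float64(4.099176332858813))
scene
[[131 132 134 134 131 132 132 131 132 132 133 133 132 132 132]
 [133 132 130 132 132 131 129 131 131 132 133 131 130 131 133]
 [131 133 131 131 134 121 117 119 124 130 131 131 132 130 131]
 [132 131 131 117  64  62  61  62  60  84 129 131 130 131 130]
 [131 131  75  60  61  60  60  60  62  60  87 131 132 132 131]
 [130 104  61  61  62  60  62  61  62  63  55 132 131 131 133]
 [131  87  59  62  60  61  61  61  62  61  48 130 132 132 131]
 [130  95  60  61  61  60  61  61  59  49  48 127 133 132 134]
 [130 132  50  54  58  56  56  50  51  51  53 122 132 133 135]
 [132 132  72  45  48  50  48  49  49  58  82  99 133 132 135]
 [134 132 116  67  55  53  53  55  75  80  82  78 133 134 133]
 [133 133 132  81  80  80  81  81  84  84  81  78 130 132 133]
 [134 131 131  83  82  82  81  83  82  83  82  79 130 133 134]
 [133 132 133  99  81  82  82  81  83  83  81  89 133 134 131]
 [133 132 134 132  86  80  83  81  81 
[... 672 characters left out ...]
122  51  55  50  51  54  52  52  50  51  52  47 112 113 112]
 [111 111 117  45  50  51  51  52  50  51  53  51  51  42 114 111 111]
 [117 113 117  45  45  54  52  53  50  50  51  50  52  39 117 114 113]
 [115 113 115  66  39  44  52  50  48  50  52  52  39 112 115 112 110]
 [111 113 119  64  58  39  37  40  44  48  39  40  40 116 110 111 114]
 [110 112 117  65  66  63  48  34  37  36  36  65  61 113 118 113 112]
 [111 111 113  92  61  65  69  69  67  67  70  68  66 115 113 114 114]
 [116 114 115 116  81  65  66  67  70  69  67  58 116 114 113 110 110]
 [113 113 116 111 115 102  62  65  65  62  82 114 116 112 113 113 116]
 [112 111 114 113 118 114 115 111 114 110 117 115 111 113 110 116 113]]
```

View pics/crop1.png

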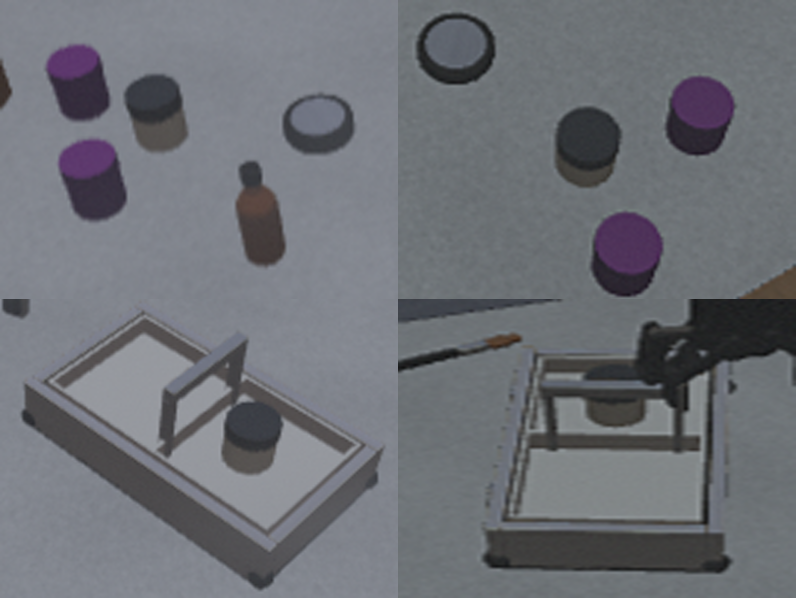

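The crop confirms it: the dark-lidded, white-bodied jar is at scene (163,177) / side (325,342), both of its neighbours are purple, and the tray's near (-y) half is empty. Next I'll measure.

```bash
python3 - <<'E'
from h import *
ims={n:cv2.imread(f"pics/{n}0.png") for n in("scene","side")}
# silhouettes on table: difference to median-blurred table brightness or saturation
seeds={"jar":((163,177),(325,342)),"p1":((137,167),(363,332)),"p2":((141,199),(338,383)),"bottle":((198,214),(332,272)),"compact":((218,181),(280,307))}
cent={"jar":30,"p1":30,"p2":30,"bottle":50,"compact":10}
for k,sd in seeds.items():
    c=[]
    for n,p in zip(("scene","side"),sd):
        im=ims[n]; x,y=p; w=im[y-40:y+40,x-40:x+40].astype(int)
        bg=np.median(w.reshape(-1,3),axis=0)
        m=(np.abs(w-bg).sum(2)>45).astype(np.uint8)
        nl,lab,st,_=cv2.connectedComponentsWithStats(m,connectivity=4)
        i=lab[40,40] 
        if i==0: i=np.argmax(st[1:,4])+1
        s=st[i]; c.append((x-40+s[0]+(s[2]-1)/2,y-40+s[1]+(s[3]-1)/2)); print(k,n,s.tolist(),np.round(onz(n,c[-1],cent[k]),1))
    p,g=two("scene",c[0],"side",c[1]); print("   two",np.round(p,1),round(g,1))
cs=[(268.8,226.5),(317.5,196.1),(414,255.7),(369.3,297)]
P=np.array([onz("scene",c,70) for c in cs]);print(np.round(P,1));print("edges",np.linalg.norm(P-np.roll(P,-1,0),axis=1),"cen",P.mean(0))
f=lambda u,v:(220+(u-398)/3.98,130+(v-299)/2.718)
cs=[f(487,528),f(725,530),f(527,354),f(709,354)]
Q=np.array([onz("side",c,70) for c in cs]);print(np.round(Q,1))
ends=[f(541,386),f(687,395)]; print("bar side",[np.round(onz("side",e,149),1) for e in ends])
g=lambda u,v:(260+u/2.4875,190+(v-299)/2.3)
print("bar scene",[np.round(onz("scene",g(*e),149),1) for e in((168,390),(243,339))])
E
```

```text
jar scene [29, 28, 22, 26, 451] [ 527.2 -417.3   30. ]
jar side [28, 27, 23, 30, 556] [ 528.8 -413.3   30. ]
   two [ 528.7 -414.8   32.5] 1.5
p1 scene [28, 28, 23, 26, 443] [ 521.9 -518.    30. ]
p1 side [28, 26, 24, 30, 546] [ 633. -416.   30.]
   two [ 600.1 -445.1  113.2] 16.0
p2 scene [29, 27, 23, 28, 503] [ 630.1 -418.8   30. ]
p2 side [27, 25, 25, 31, 613] [ 522.2 -514.8   30. ]
   two [ 550.8 -491.2  -65.2] 20.9
bottle scene [32, 20, 17, 36, 429] [ 620.3 -233.3   50. ]
bottle side [32, 25, 16, 31, 350] [ 620.3 -232.    50. ]
   two [ 620.4 -232.7   50.6] 0.8
compact scene [12, 53, 17, 27, 327] [ 574.1 -268.2   10. ]
compact side [37, 39, 5, 6, 17] [ 453.6 -273.5   10. ]
   two [ 493.6 -279.1  -39.2] 89.1
[[607.7 -27.4  70. ]
 [453.5  45.6  70. ]
 [551.1 330.4  70. ]
 [706.8 266.4  70. ]]
edges [170.6426953  301.03904657 168.37356602 310.0202748 ] cen [579.77558585 153.71784711  70.        ]
[[434.1  36.1  70. ]
 [606.4 -23.9  70. ]
 [540.9 315.5  70. ]
 [692.9 264.8  70. ]]
bar side [array([517.3, 165.8, 149. ]), array([621.9, 114.9, 149. ])]
bar scene [array([625. , 132.4, 149. ]), array([528.4, 173.8, 149. ])]
```

View pics/wrist0.png

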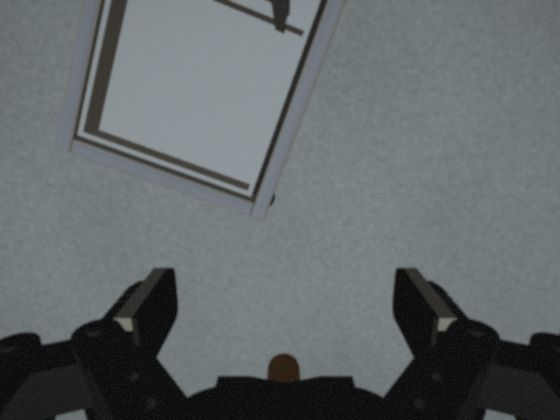

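The wrist view is looking down near the tray's empty half: the case's near corner is at (262,215) and the tray's other near corner at (72,150). The bottle is at (285,368). The table measurements agree between the two views: jar at (529,-415), with purple jars about 100 mm away at +x and -y. I'll hover over the jar, with the gripper turned to line up with the tray.

Call:
{"op": "drive_tool", "data": {
  "plan": [
    {"x":-8.3,"y":-1.92,"z":0.6,"az":3.2,"hand":85},
    {"x":-8.3,"y":-1.92,"z":0.6,"az":3.2,"hand":85},
    {"x":-8.3,"y":-1.92,"z":0.6,"az":3.2,"hand":85},
    {"x":-8.3,"y":-1.92,"z":0.6,"az":3.2,"hand":85},
    {"x":-8.3,"y":-1.92,"z":0.6,"az":3.2,"hand":85},
    {"x":-8.3,"y":-1.92,"z":0.6,"az":3.2,"hand":85},
    {"x":-8.3,"y":-1.92,"z":0.6,"az":3.2,"hand":85},
    {"x":-8.3,"y":-1.92,"z":0.6,"az":3.2,"hand":85}
  ]
}}

```text
invalid input
```

Call:
{"op": "drive_tool", "data": {
  "plan": [
    {"x":-1.0,"y":-0.24,"z":0.08,"ax":0,"ay":0,"az":0.4,"hand":85},
    {"x":-2.0,"y":-0.48,"z":0.15,"ax":0,"ay":0,"az":0.8,"hand":85},
    {"x":-3.0,"y":-0.72,"z":0.23,"ax":0,"ay":0,"az":1.2,"hand":85},
    {"x":-4.0,"y":-0.96,"z":0.3,"ax":0,"ay":0,"az":1.6,"hand":85},
    {"x":-5.0,"y":-1.2,"z":0.38,"ax":0,"ay":0,"az":2.0,"hand":85},
    {"x":-6.0,"y":-1.44,"z":0.45,"ax":0,"ay":0,"az":2.4,"hand":85},
    {"x":-7.0,"y":-1.68,"z":0.52,"ax":0,"ay":0,"az":2.8,"hand":85},
    {"x":-8.0,"y":-1.92,"z":0.6,"ax":0,"ay":0,"az":3.2,"hand":85}
  ]
}}

```text
clock: 0.95
eef_pos: [531.0, -389.8, 201.9]
tcp_rot: [-3.141, -0.0, 1.234]
contact_force: [0.6, -0.4, 0.3]
opening: 0.996
grasp_force: 0.0
```

```bash
python3 - <<'E'
from h import *
c=imaging.camera_info("wrist"); im=imaging.grab_frame("wrist")[...,::-1].copy(); cv2.imwrite("pics/w1.png",im)
s=monitor.sense(); print(s["eef_pos"],s["qvel"].round(3),s["tcp_rot"])
c=imaging.camera_info("wrist")
for P in([529,-415,60],[529,-415,0],[525,-516,60],[631,-417,60]): print(P,proj("wrist",P,c).round(0))
u,v=proj("wrist",[529,-415,60],c)
# lid disc: dark, low saturation blob near the predicted point
g=im.max(2).astype(int); u0,v0=int(u),int(v)
m=((g<85)).astype(np.uint8); m[:, :max(0,u0-90)]=0; m[:,u0+90:]=0; m[:max(0,v0-80)]=0; m[v0+80:]=0
n,lab,st,ce=cv2.connectedComponentsWithStats(m)
for i in range(1,n):
    if st[i,4]>300: print(st[i],ce[i],onz("wrist",ce[i],60,c).round(1))
E
```

```text
[ 528.88561747 -396.68134305  201.34137332] [ 0.064 -0.03   0.052  0.007  0.005  0.055] [3.14127952 0.00384742 1.22897025]
[529, -415, 60] [292. 214.]
[529, -415, 0] [291. 196.]
[525, -516, 60] [325. 317.]
[631, -417, 60] [415. 175.]
[369 161  13  40 334] [376.58982036 179.86526946] [ 601.6 -410.8   60. ]
[ 262  191   63   65 3118] [292.72578576 223.71584349] [ 526.6 -423.2   60. ]
[297 281  42  12 358] [317.30167598 287.66480447] [ 527.5 -485.7   60. ]
```

View pics/w1.png

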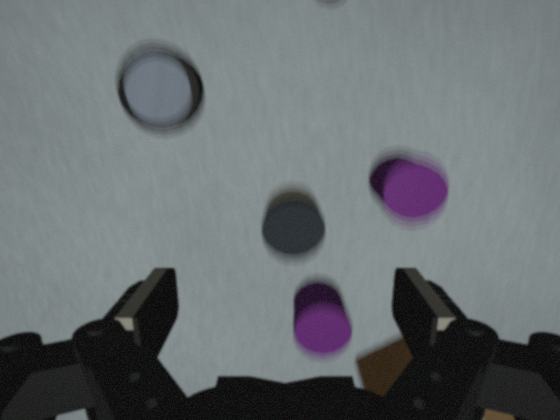

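The lid shows at (293,224) and the purple jars at (415,192) and (323,328). The frame is blurred because the arm was still settling, so I'll measure again now that it is still.

```bash
python3 - <<'E'
from h import *
for k in range(2):
    im=imaging.grab_frame("wrist")[...,::-1].copy(); c=imaging.camera_info("wrist")
s=monitor.sense(); print(s["clock"],s["eef_pos"],s["qvel"].round(3),s["tcp_rot"])
u0,v0=[int(x) for x in proj("wrist",[529,-415,60],c)]
g=im.max(2).astype(int)
m=(g<85).astype(np.uint8); m[:, :u0-60]=0; m[:,u0+60:]=0; m[:v0-50]=0; m[v0+50:]=0
n,lab,st,ce=cv2.connectedComponentsWithStats(m)
i=np.argmax(st[1:,4])+1; x,y,w,h,a=st[i]; print(st[i],ce[i],onz("wrist",ce[i],60,c).round(1))
d=y+h-.5-w/2; print(onz("wrist",(x+(w-1)/2,d),60,c).round(1), "expected w", 54*364.9/ (np.array(c["R"])@[528,-415,60]+c["t"])[2])
# contact corner check of case in nothing else
E
```

```text
1.1 [ 530.47507476 -390.64500642  201.41536776] [ 0.055 -0.02   0.024  0.02   0.008  0.009] [-3.14077063e+00  5.21347668e-05  1.23149484e+00]
[ 261  177   64   72 3518] [292.57902217 213.15093803] [ 531.2 -407.9   60. ]
[ 530.2 -410.6   60. ] expected w 65.65211055041816
```

```bash
python3 - <<'E'
from h import *
for k in range(4):
    c=imaging.camera_info("wrist"); a=monitor.sense()["eef_pos"]
    im=imaging.grab_frame("wrist")[...,::-1].copy()
    u0,v0=[int(x) for x in proj("wrist",[529,-415,60],c)]
    m=(im.max(2)<85).astype(np.uint8); m[:, :u0-60]=0; m[:,u0+60:]=0; m[:v0-50]=0; m[v0+50:]=0
    n,lab,st,ce=cv2.connectedComponentsWithStats(m)
    i=np.argmax(st[1:,4])+1; x,y,w,h,_=st[i]
    d=y+h-.5-w/2; print(a.round(1),monitor.sense()["qvel"].round(3),st[i].tolist(),onz("wrist",(x+(w-1)/2,d),60,c).round(1))
E
```

```text
[ 530.5 -390.6  201.4] [ 0.041 -0.016  0.014  0.007  0.003  0.002] [262, 180, 63, 72, 3523] [ 529.6 -413.6   60. ]
[ 531.  -388.9  201.6] [ 0.029 -0.011  0.007  0.002 -0.    -0.   ] [262, 183, 63, 72, 3529] [ 529.4 -414.2   60. ]
[ 531.6 -387.7  201.7] [ 0.017 -0.008  0.002 -0.    -0.    -0.001] [262, 184, 63, 72, 3538] [ 529.6 -414.    60. ]
[ 531.9 -387.1  202. ] [ 0.011 -0.003 -0.001 -0.002 -0.001 -0.001] [262, 185, 63, 72, 3533] [ 529.8 -414.3   60. ]
```

Settled: the lid centre is at (529.6,-414.2), which agrees with the two-view result of (528.7,-414.8). The last move stopped short of its target because of the joint speed limit. Next I'll work out the descent.

```bash
cat >> h.py <<'E'
from scipy.spatial.transform import Rotation as Ro
def to(target,yaw=None,ref=None):
    s=monitor.sense(); p=s["eef_pos"] if ref is None else np.array(ref,float); R=Ro.from_euler("xyz",s["tcp_rot"]).as_matrix()
    d=R.T@(np.array(target,float)-p)/50
    T=Ro.from_euler("xyz",[np.pi,0,s["tcp_rot"][2] if yaw is None else yaw]).as_matrix()
    w=np.degrees(Ro.from_matrix(R.T@T).as_rotvec())/6
    print("t",round(s["clock"],2),"pos",s["eef_pos"].round(1),"rot",s["tcp_rot"].round(4),"-> shift",d.round(3),"turn",w.round(3)); return d,w
E
python3 - <<'E'
from h import *
to([529.5,-414.3,120]);to([529.5,-414.3,27])
E
```

```text
t 1.3 pos [ 532.2 -386.7  202.2] rot [-3.1413e+00 -4.0000e-04  1.2369e+00] -> shift [-0.539  0.13   1.644] turn [-0.003 -0.004  0.   ]
t 1.3 pos [ 532.2 -386.7  202.2] rot [-3.1413e+00 -4.0000e-04  1.2369e+00] -> shift [-0.54   0.131  3.504] turn [-0.003 -0.004  0.   ]
```

Call:
{"op": "drive_tool", "data": {
  "plan": [
    {"x":-0.27,"y":0.06,"z":0.5,"ax":0,"ay":0,"az":0,"hand":85},
    {"x":-0.54,"y":0.13,"z":1.0,"ax":0,"ay":0,"az":0,"hand":85},
    {"x":-0.54,"y":0.13,"z":1.64,"ax":0,"ay":0,"az":0,"hand":85},
    {"x":-0.54,"y":0.13,"z":2.2,"ax":0,"ay":0,"az":0,"hand":85},
    {"x":-0.54,"y":0.13,"z":2.7,"ax":0,"ay":0,"az":0,"hand":85},
    {"x":-0.54,"y":0.13,"z":3.1,"ax":0,"ay":0,"az":0,"hand":85},
    {"x":-0.54,"y":0.13,"z":3.4,"ax":0,"ay":0,"az":0,"hand":85},
    {"x":-0.54,"y":0.13,"z":3.5,"ax":0,"ay":0,"az":0,"hand":85}
  ]
}}

```text
clock: 2.1
eef_pos: [529.0, -414.0, 25.8]
tcp_rot: [-3.14, -0.001, 1.237]
contact_force: [0.1, -0.4, -0.0]
opening: 0.994
grasp_force: 0.0
```

Call:
{"op": "drive_tool", "data": {
  "plan": [
    {"x":0,"y":0,"z":0,"ax":0,"ay":0,"az":0,"hand":85},
    {"x":0,"y":0,"z":0,"ax":0,"ay":0,"az":0,"hand":85},
    {"x":0,"y":0,"z":0,"ax":0,"ay":0,"az":0,"hand":85}
  ]
}}

```text
clock: 2.4
eef_pos: [529.9, -416.0, 28.5]
tcp_rot: [3.14, 0.001, 1.236]
contact_force: [1.2, -0.0, -0.0]
opening: 0.994
grasp_force: 0.0
```

Call:
{"op": "drive_tool", "data": {
  "plan": [
    {"x":0,"y":0,"z":0,"ax":0,"ay":0,"az":0,"hand":46},
    {"x":0,"y":0,"z":0,"ax":0,"ay":0,"az":0,"hand":46},
    {"x":0,"y":0,"z":0,"ax":0,"ay":0,"az":0,"hand":46},
    {"x":0,"y":0,"z":0,"ax":0,"ay":0,"az":0,"hand":46},
    {"x":0,"y":0,"z":0,"ax":0,"ay":0,"az":0,"hand":46},
    {"x":0,"y":0,"z":0,"ax":0,"ay":0,"az":0,"hand":46},
    {"x":0,"y":0,"z":0,"ax":0,"ay":0,"az":0,"hand":46},
    {"x":0,"y":0,"z":0,"ax":0,"ay":0,"az":0,"hand":46}
  ],
  "grip_force": 40
}}

```text
clock: 3.2
eef_pos: [529.4, -415.8, 28.0]
tcp_rot: [3.141, 0.0, 1.236]
contact_force: [-0.9, 1.1, 5.7]
opening: 0.62
grasp_force: 41.6
```

Gripped: opening about 53 mm, 41 N. Lifting.

Call:
{"op": "drive_tool", "data": {
  "plan": [
    {"x":0,"y":0,"z":-0.2,"ax":0,"ay":0,"az":0,"hand":46},
    {"x":0,"y":0,"z":-0.6,"ax":0,"ay":0,"az":0,"hand":46},
    {"x":0,"y":0,"z":-1.2,"ax":0,"ay":0,"az":0,"hand":46},
    {"x":0,"y":0,"z":-1.9,"ax":0,"ay":0,"az":0,"hand":46},
    {"x":0,"y":0,"z":-2.6,"ax":0,"ay":0,"az":0,"hand":46},
    {"x":0,"y":0,"z":-3.3,"ax":0,"ay":0,"az":0,"hand":46},
    {"x":0,"y":0,"z":-4.0,"ax":0,"ay":0,"az":0,"hand":46},
    {"x":0,"y":0,"z":-4.5,"ax":0,"ay":0,"az":0,"hand":46}
  ]
}}

```text
clock: 4.0
eef_pos: [529.4, -415.8, 255.4]
tcp_rot: [3.139, 0.001, 1.236]
contact_force: [0.2, -0.0, -1.5]
opening: 0.624
grasp_force: 42.3
```

```bash
python3 - <<'E'
from h import *
A=[imaging.grab_frame(n)[...,::-1].copy() for n in("scene","side")]
for n,i in zip(("scene","side"),A): cv2.imwrite(f"pics/{n}1.png",i)
f=cv2.resize(A[0][185:325,255:425],(800,659),interpolation=cv2.INTER_CUBIC)[:600] 
g=A[1][135:240,230:330]
a=cv2.resize(A[0][190:320,260:420],(400,325),interpolation=cv2.INTER_CUBIC); b=cv2.resize(g,(400,420),interpolation=cv2.INTER_CUBIC)
cv2.imwrite("pics/crop2.png",np.hstack([np.vstack([a,np.zeros((95,400,3),np.uint8)]),b]))
s=monitor.sense();print(s["clock"],s["eef_pos"],s["opening"],s["grasp_force"],s["contact_force"])
E
```

```text
4.1 [ 530.64256318 -416.77366409  256.99838472] 0.6210924875600583 42.32351303100586 [ 0.79405752 -0.13149447 -1.23615998]
```

View pics/crop2.png

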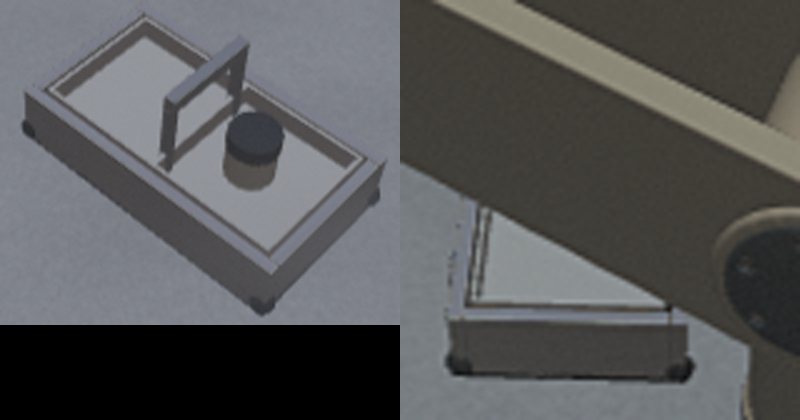

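In the scene crop the case rim corners are at about (25,90), (143,13), (384,162) and (275,273), and the bar's top ends are at (168,100) and (243,40). The arm hides most of the tray in the side view. I'll carry the jar towards the tray and look with the wrist camera.

Call:
{"op": "drive_tool", "data": {
  "plan": [
    {"x":0.4,"y":-0.13,"z":-0.2,"ax":0,"ay":0,"az":0,"hand":46},
    {"x":1.2,"y":-0.37,"z":-0.4,"ax":0,"ay":0,"az":0,"hand":46},
    {"x":2.0,"y":-0.62,"z":-0.6,"ax":0,"ay":0,"az":0,"hand":46},
    {"x":2.8,"y":-0.87,"z":-0.8,"ax":0,"ay":0,"az":0,"hand":46},
    {"x":3.6,"y":-1.12,"z":-1.0,"ax":0,"ay":0,"az":0,"hand":46},
    {"x":4.4,"y":-1.37,"z":-1.2,"ax":0,"ay":0,"az":0,"hand":46},
    {"x":5.2,"y":-1.61,"z":-1.4,"ax":0,"ay":0,"az":0,"hand":46},
    {"x":6.0,"y":-1.86,"z":-1.5,"ax":0,"ay":0,"az":0,"hand":46}
  ]
}}

```text
clock: 4.9
eef_pos: [539.0, -99.2, 326.8]
tcp_rot: [-3.14, -0.0, 1.236]
contact_force: [1.3, 0.0, -1.1]
opening: 0.618
grasp_force: 42.4
```

Call:
{"op": "drive_tool", "data": {
  "plan": [
    {"x":0.7,"y":-0.2,"z":0,"ax":0,"ay":0,"az":0,"hand":46},
    {"x":1.3,"y":-0.4,"z":0,"ax":0,"ay":0,"az":0,"hand":46},
    {"x":1.8,"y":-0.56,"z":0,"ax":0,"ay":0,"az":0,"hand":46},
    {"x":2.2,"y":-0.68,"z":0,"ax":0,"ay":0,"az":0,"hand":46},
    {"x":2.4,"y":-0.75,"z":0,"ax":0,"ay":0,"az":0,"hand":46},
    {"x":2.4,"y":-0.75,"z":0,"ax":0,"ay":0,"az":0,"hand":46},
    {"x":2.4,"y":-0.75,"z":0,"ax":0,"ay":0,"az":0,"hand":46},
    {"x":2.4,"y":-0.75,"z":0,"ax":0,"ay":0,"az":0,"hand":46}
  ]
}}

```text
clock: 5.7
eef_pos: [543.9, 23.1, 327.0]
tcp_rot: [-3.141, 0.0, 1.235]
contact_force: [-0.1, 0.1, -1.6]
opening: 0.62
grasp_force: 42.4
```

```bash
python3 - <<'E'
from h import *
for k in range(5): im=imaging.grab_frame("wrist")
c=imaging.camera_info("wrist");im=imaging.grab_frame("wrist")[...,::-1]; cv2.imwrite("pics/w2.png",im)
np.savez("w2.npz",mtx=c["mtx"],R=c["R"],t=c["t"])
s=monitor.sense();print(s["clock"],s["eef_pos"],s["tcp_rot"],s["qvel"].round(3),s["opening"])
E
```

```text
6.0 [544.06500896  23.52567615 327.25086416] [3.14154313e+00 8.88728152e-06 1.23493453e+00] [ 0.003  0.001  0.001 -0.     0.001  0.001] 0.6170298298070901
```

View pics/w2.png

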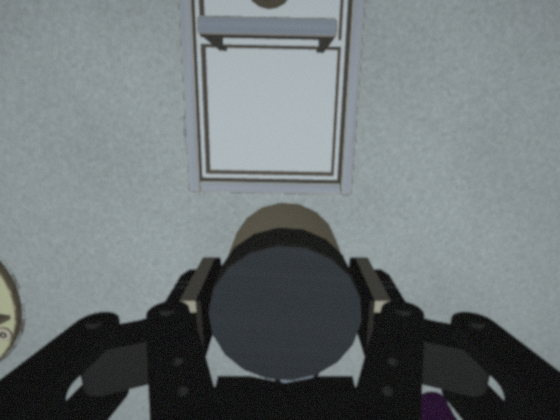

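The wrist view is well aligned. The empty half's floor fills about (205..340, 46..175), the near rim corners are at (191,192) and (352,193), and the bar spans (198..337, 16..37). The jar is held upright at (285,300).

```bash
python3 - <<'E'
from h import *
im=cv2.imread("pics/w2.png"); z=np.load("w2.npz"); c={k:z[k] for k in z}
g=im.max(2)
print("col scan row110:",g[110,178:215].tolist(),g[110,330:370].tolist()); print("row scan col270:",g[10:55,270].tolist(),g[165:200,270].tolist())
m=(g>150).astype(np.uint8)
for thr in(140,150,160):
    n,lab,st,ce=cv2.connectedComponentsWithStats((g>thr).astype(np.uint8),connectivity=4)
    i=lab[110,270]; print(thr,st[i])
    if i and st[i,4]<30000:
        cn=max(cv2.findContours((lab==i).astype(np.uint8),0,1)[0],key=len)[:,0]
        W=np.array([onz("wrist",p,44,c)[:2] for p in cn]); (cx,cy),sz,an=cv2.minAreaRect(W.astype(np.float32)); print("floor rect",cx,cy,sz,an)
cs=[(191,192),(352,193)]
P=[onz("wrist",p,70,c) for p in cs];print("rim corners",P,np.linalg.norm(P[0]-P[1]),np.degrees(np.arctan2(*(P[1]-P[0])[1::-1])))
E=[onz("wrist",p,149,c) for p in((198,17),(337,17))];print("bar far top edge",E,np.linalg.norm(E[0]-E[1]))
S=lambda u,v:(260+u/2.5,190+v/2.5)
P=np.array([onz("scene",S(*p),70) for p in((25,90),(143,13),(384,162),(275,273))]);print("scene",P.round(1).tolist(),P.mean(0))
print("bar scene",[onz("scene",S(*p),149).round(1) for p in((168,100),(243,40))])
E
```

```text
col scan row110: [155, 154, 157, 159, 155, 153, 148, 148, 154, 159, 158, 159, 158, 156, 155, 151, 148, 131, 106, 83, 98, 137, 169, 180, 167, 132, 93, 80, 84, 110, 155, 176, 184, 186, 185, 184, 187] [187, 186, 186, 167, 135, 99, 106, 141, 174, 180, 170, 131, 90, 74, 75, 102, 129, 150, 159, 159, 154, 160, 158, 156, 154, 151, 143, 137, 147, 154, 158, 158, 158, 157, 152, 153, 157, 153, 153, 153]
row scan col270: [172, 177, 179, 177, 180, 172, 156, 135, 127, 130, 135, 136, 137, 138, 140, 140, 140, 137, 137, 135, 133, 136, 135, 128, 114, 96, 77, 76, 108, 149, 173, 182, 182, 176, 161, 128, 94, 93, 125, 160, 179, 183, 184, 185, 183] [188, 188, 185, 187, 178, 152, 118, 92, 95, 122, 158, 179, 175, 144, 102, 76, 87, 114, 137, 152, 152, 156, 155, 156, 157, 156, 152, 148, 151, 153, 155, 158, 159, 161, 159]
140 [  206    48   131   124 15313]
floor rect 549.0067138671875 85.70215606689453 (133.58090209960938, 142.50587463378906) 69.70425415039062
150 [  206    48   131   124 15180]
floor rect 548.8875732421875 85.6467514038086 (132.8043670654297, 141.88101196289062) 69.6400146484375
160 [  207    48   130   123 14993]
floor rect 549.0187377929688 85.68062591552734 (132.02903747558594, 141.3291473388672) 69.58059692382812
rim corners [array([435.39929411,  33.50368231,  70.        ]), array([606.81040122, -27.4819869 ,  70.        ])] 181.93685577425057 -19.58484575320531
bar far top edge [array([523.69055903, 174.94708528, 149.        ]), array([628.44572405, 138.36520938, 149.        ])] 110.95890339897271
scene [[604.9, -25.4, 70.0], [450.5, 43.5, 70.0], [548.7, 328.9, 70.0], [711.7, 269.4, 70.0]] [578.97326069 154.11704177  70.        ]
bar scene [array([626.6, 132.2, 149. ]), array([524.4, 171.3, 149. ])]
```

The floor rectangle measures 133 x 142 mm, exactly as specified, so the bay centre is (549,85.7) and the tray yaw about -20°. The bar centre is about (573.3,150.8), confirmed by both the bar edge and the floor geometry. Next I'll find jar_in's offset for balance and work out the placing move.

```bash
python3 - <<'E'
from h import *
im=cv2.imread("pics/scene1.png"); g=im.max(2); S=(slice(228,262),slice(344,380)); 
m=(g[S]<85).astype(np.uint8); n,lab,st,ce=cv2.connectedComponentsWithStats(m); i=np.argmax(st[1:,4])+1; print(st[i],ce[i]+[344,228])
u,v=ce[i]+[344,228]; P=onz("scene",(u,v),95); a=np.radians(-20); ex=np.array([np.cos(a),np.sin(a)]);ey=np.array([-np.sin(a),np.cos(a)])
d=P[:2]-[573.2,151]; print("jar_in",P,"tray x,y",d@ex,d@ey)
z=np.load("w2.npz"); c={k:z[k] for k in z}; w=cv2.imread("pics/w2.png")
# held jar lid: width centre at widest rows, z of lid top = 60+299
gm=(w.max(2)<75).astype(np.uint8); 
to([549,85.7,220]);to([549,85.7,78])
print("held lid predicted px for top at TCP+32:",proj("wrist",[544.06,23.5,327.2+32],c))
E
```

```text
[  0   0  36  34 676] [360.97928994 243.99408284]
jar_in [589.06923986 207.46063003  95.        ] tray x,y -4.39846518328194 58.48323709871301
t 6.0 pos [544.1  23.5 327.3] rot [3.1415 0.     1.2349] -> shift [ 1.207 -0.317  2.145] turn [0. 0. 0.]
t 6.0 pos [544.1  23.5 327.3] rot [3.1415 0.     1.2349] -> shift [ 1.207 -0.317  4.985] turn [0. 0. 0.]
held lid predicted px for top at TCP+32: [283.64480491 313.34053087]
```

Call:
{"op": "drive_tool", "data": {
  "plan": [
    {"x":0.4,"y":-0.1,"z":0,"ax":0,"ay":0,"az":0,"hand":46},
    {"x":0.9,"y":-0.24,"z":0.3,"ax":0,"ay":0,"az":0,"hand":46},
    {"x":1.18,"y":-0.32,"z":0.9,"ax":0,"ay":0,"az":0,"hand":46},
    {"x":1.18,"y":-0.32,"z":1.6,"ax":0,"ay":0,"az":0,"hand":46},
    {"x":1.18,"y":-0.32,"z":2.2,"ax":0,"ay":0,"az":0,"hand":46},
    {"x":1.18,"y":-0.32,"z":2.8,"ax":0,"ay":0,"az":0,"hand":46},
    {"x":1.18,"y":-0.32,"z":3.4,"ax":0,"ay":0,"az":0,"hand":46},
    {"x":1.18,"y":-0.32,"z":3.9,"ax":0,"ay":0,"az":0,"hand":46}
  ]
}}

```text
clock: 6.8
eef_pos: [548.0, 84.8, 130.7]
tcp_rot: [-3.141, 0.0, 1.236]
contact_force: [-0.1, -0.2, -1.0]
opening: 0.621
grasp_force: 42.4
```

Call:
{"op": "drive_tool", "data": {
  "plan": [
    {"x":0,"y":0,"z":0.3,"ax":0,"ay":0,"az":0,"hand":46},
    {"x":0,"y":0,"z":0.6,"ax":0,"ay":0,"az":0,"hand":46},
    {"x":0,"y":0,"z":0.85,"ax":0,"ay":0,"az":0,"hand":46},
    {"x":0,"y":0,"z":1.0,"ax":0,"ay":0,"az":0,"hand":46},
    {"x":0,"y":0,"z":1.0,"ax":0,"ay":0,"az":0,"hand":46},
    {"x":0,"y":0,"z":1.0,"ax":0,"ay":0,"az":0,"hand":46},
    {"x":0,"y":0,"z":1.0,"ax":0,"ay":0,"az":0,"hand":46},
    {"x":0,"y":0,"z":1.0,"ax":0,"ay":0,"az":0,"hand":46}
  ]
}}

```text
clock: 7.6
eef_pos: [548.8, 85.0, 82.9]
tcp_rot: [3.14, -0.001, 1.236]
contact_force: [0.3, 0.8, -1.1]
opening: 0.616
grasp_force: 42.4
```

```bash
python3 - <<'E'
from h import *
a=[]
for n in("wrist","scene","wrist"):
    im=imaging.grab_frame(n)[...,::-1]; a.append(im); to([549,85.7,72])
cv2.imwrite("pics/p1.png",np.hstack([cv2.resize(a[0],(400,300)),cv2.resize(a[1][170:320,240:440],(400,300))]))
print(monitor.sense()["contact_force"])
E
```

```text
t 7.65 pos [548.7  85.   82.8] rot [ 3.1407e+00 -5.0000e-04  1.2357e+00] -> shift [0.014 0.001 0.216] turn [ 0.009 -0.005 -0.   ]
t 7.7 pos [548.6  85.   82.7] rot [ 3.1408e+00 -4.0000e-04  1.2358e+00] -> shift [0.015 0.002 0.215] turn [ 0.007 -0.004 -0.   ]
t 7.75 pos [548.5  85.   82.6] rot [ 3.1411e+00 -3.0000e-04  1.2357e+00] -> shift [0.016 0.004 0.212] turn [ 0.005 -0.003 -0.   ]
[-0.49117106  0.50813278 -0.79026832]
```

View pics/p1.png

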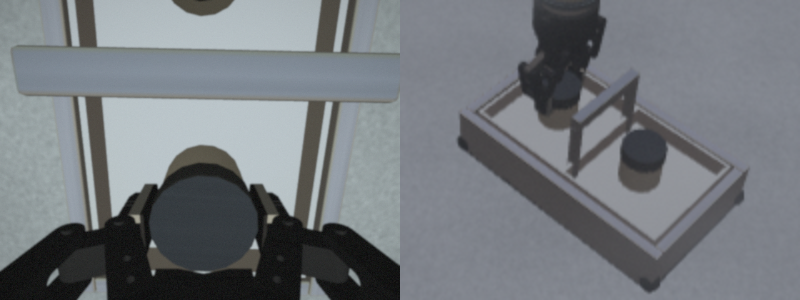

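The jar hangs upright over the middle of the empty half, with its lid at (203,222) in the left panel, and it is clear of the bar. I'll lower the last 10 mm slowly.

Call:
{"op": "drive_tool", "data": {
  "plan": [
    {"x":0,"y":0,"z":0.05,"ax":0,"ay":0,"az":0,"hand":46},
    {"x":0,"y":0,"z":0.09,"ax":0,"ay":0,"az":0,"hand":46},
    {"x":0,"y":0,"z":0.12,"ax":0,"ay":0,"az":0,"hand":46},
    {"x":0,"y":0,"z":0.14,"ax":0,"ay":0,"az":0,"hand":46},
    {"x":0,"y":0,"z":0.16,"ax":0,"ay":0,"az":0,"hand":46},
    {"x":0,"y":0,"z":0.18,"ax":0,"ay":0,"az":0,"hand":46},
    {"x":0,"y":0,"z":0.18,"ax":0,"ay":0,"az":0,"hand":46},
    {"x":0,"y":0,"z":0.18,"ax":0,"ay":0,"az":0,"hand":46}
  ]
}}

```text
clock: 8.55
eef_pos: [548.3, 85.0, 73.2]
tcp_rot: [-3.142, 0.0, 1.236]
contact_force: [0.3, -0.5, -1.5]
opening: 0.62
grasp_force: 42.4
```

Call:
{"op": "drive_tool", "data": {
  "plan": [
    {"x":0,"y":0,"z":0.01,"ax":0,"ay":0,"az":0,"hand":46},
    {"x":0,"y":0,"z":0.02,"ax":0,"ay":0,"az":0,"hand":46},
    {"x":0,"y":0,"z":0.02,"ax":0,"ay":0,"az":0,"hand":46}
  ]
}}

```text
clock: 8.85
eef_pos: [548.3, 85.0, 72.2]
tcp_rot: [-3.142, 0.0, 1.236]
contact_force: [-0.4, -0.5, -1.4]
opening: 0.619
grasp_force: 42.4
```

Call:
{"op": "drive_tool", "data": {
  "plan": [
    {"x":0,"y":0,"z":0.01,"ax":0,"ay":0,"az":0,"hand":46},
    {"x":0,"y":0,"z":0.02,"ax":0,"ay":0,"az":0,"hand":46},
    {"x":0,"y":0,"z":0.02,"ax":0,"ay":0,"az":0,"hand":46}
  ]
}}

```text
clock: 9.15
eef_pos: [548.4, 85.0, 72.0]
tcp_rot: [3.142, -0.0, 1.236]
contact_force: [-2.3, -0.7, 7.5]
opening: 0.619
grasp_force: 43.3
```

The jar is down (about 8 N). Releasing slowly, then rising straight up.

Call:
{"op": "drive_tool", "data": {
  "plan": [
    {"x":0,"y":0,"z":0,"ax":0,"ay":0,"az":0,"hand":54},
    {"x":0,"y":0,"z":0,"ax":0,"ay":0,"az":0,"hand":58},
    {"x":0,"y":0,"z":0,"ax":0,"ay":0,"az":0,"hand":64},
    {"x":0,"y":0,"z":0,"ax":0,"ay":0,"az":0,"hand":70},
    {"x":0,"y":0,"z":0,"ax":0,"ay":0,"az":0,"hand":74},
    {"x":0,"y":0,"z":0,"ax":0,"ay":0,"az":0,"hand":76},
    {"x":0,"y":0,"z":0,"ax":0,"ay":0,"az":0,"hand":76}
  ]
}}

```text
clock: 9.85
eef_pos: [548.3, 85.0, 71.2]
tcp_rot: [-3.142, 0.0, 1.236]
contact_force: [0.2, 0.4, 0.5]
opening: 0.887
grasp_force: 0.0
```

Call:
{"op": "drive_tool", "data": {
  "plan": [
    {"x":0,"y":0,"z":-0.1,"ax":0,"ay":0,"az":0,"hand":76},
    {"x":0,"y":0,"z":-0.4,"ax":0,"ay":0,"az":0,"hand":76},
    {"x":0,"y":0,"z":-1.0,"ax":0,"ay":0,"az":0,"hand":76},
    {"x":0,"y":0,"z":-1.7,"ax":0,"ay":0,"az":0,"hand":76},
    {"x":0,"y":0,"z":-2.4,"ax":0,"ay":0,"az":0,"hand":76},
    {"x":0,"y":0,"z":-3.1,"ax":0,"ay":0,"az":0,"hand":76},
    {"x":0,"y":0,"z":-3.8,"ax":0,"ay":0,"az":0,"hand":76},
    {"x":0,"y":0,"z":-4.2,"ax":0,"ay":0,"az":0,"hand":76}
  ]
}}

```text
clock: 10.65
eef_pos: [549.2, 85.1, 284.8]
tcp_rot: [3.138, -0.002, 1.236]
contact_force: [1.2, 0.9, -0.1]
opening: 0.89
grasp_force: 0.0
```

```bash
python3 - <<'E'
from h import *
for k in range(6): im=imaging.grab_frame("wrist")[...,::-1]; 
c=imaging.camera_info("wrist"); cv2.imwrite("pics/w3.png",im)
sc=imaging.grab_frame("scene")[...,::-1]; cv2.imwrite("pics/scene2.png",sc)
np.savez("w3.npz",mtx=c["mtx"],R=c["R"],t=c["t"])
to([573.3,150.8,282])
cv2.imwrite("pics/p2.png",np.hstack([im,cv2.resize(sc[180:320,280:360],(240,420))]))
E
```

```text
t 11.0 pos [547.5  84.8 279.8] rot [-3.1395e+00  1.1000e-03  1.2357e+00] -> shift [ 1.415  0.053 -0.045] turn [-0.02   0.011 -0.   ]
```

View pics/w3.png

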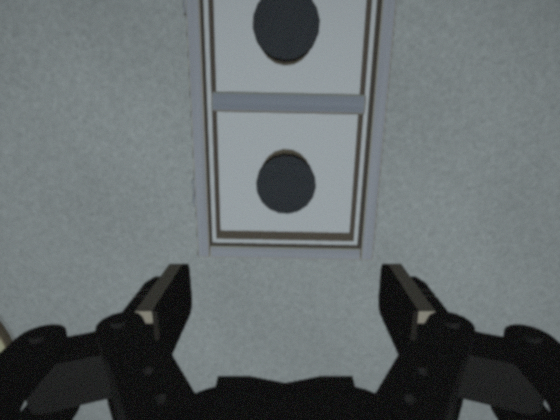

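Both jars are standing in their halves, with lids at (286,183) and (286,27), and the bar runs from (212,102) to (365,104). I'll measure the bar precisely.

```bash
python3 - <<'E'
from h import *
im=cv2.imread("pics/w3.png"); z=np.load("w3.npz"); c={k:z[k] for k in z}; g=im.max(2)
print(g[85:122,285].tolist(),g[103,200:222].tolist(),g[103,355:380].tolist())
# bar edges via row profile at many columns (gradient), fit lines
G=cv2.GaussianBlur(g,(3,3),0).astype(int)
top=[];bot=[]
for u in range(228,352,4):
    d=np.diff(G[86:120,u]); top.append((u,86.5+np.argmin(d[:16]))); bot.append((u,86.5+14+np.argmax(d[14:])))
for n,L in(("far",top),("near",bot)):
    W=np.array([onz("wrist",p,149,c)[:2] for p in L]); vx,vy,x,y=cv2.fitLine(W.astype(np.float32),cv2.DIST_HUBER,0,.01,.01).ravel(); print(n,x,y,np.degrees(np.arctan(vy/vx)))
a=np.radians(-20); ex=np.array([np.cos(a),np.sin(a)]);ey=np.array([-np.sin(a),np.cos(a)])
ends=[onz("wrist",p,149,c)[:2] for p in((212,102.5),(366,103.5))];print("ends",ends,np.linalg.norm(ends[1]-ends[0]))
for nm,y0,y1 in(("jar",140,225),("jin",0,75)):
    m=np.zeros_like(g);m[y0:y1,240:330]=(g[y0:y1,240:330]<80);n,lab,st,ce=cv2.connectedComponentsWithStats(m); i=np.argmax(st[1:,4])+1
    P=onz("wrist",ce[i],104,c)[:2]; d=P-[573.3,150.8]; print(nm,st[i],P,"tray",d@ex,d@ey)
E
```

```text
[158, 160, 161, 156, 161, 160, 153, 134, 118, 113, 115, 117, 120, 119, 123, 122, 122, 125, 126, 123, 120, 118, 118, 120, 120, 116, 111, 119, 136, 155, 161, 162, 162, 161, 160, 158, 160] [134, 128, 117, 97, 72, 68, 87, 129, 151, 158, 149, 129, 116, 119, 120, 121, 123, 119, 123, 122, 120, 121] [124, 123, 122, 122, 126, 123, 123, 121, 119, 118, 126, 142, 143, 120, 87, 63, 58, 73, 91, 111, 124, 129, 132, 132, 133]
far 562.36365 162.47842 -20.601326
near 570.5212 143.88544 -20.372553
ends [array([520.94437079, 168.86155265]), array([625.959512  , 131.58373531])] 111.43525272666697
jar [ 257  150   58   63 2758] [548.81677473  87.14843314] tray -1.2365880963259543 -68.18666389025589
jin [ 254    0   65   64 3437] [589.95923383 205.08575224] tray -2.9122616664939285 56.70971433126905
```

```bash
python3 - <<'E'
from h import *
print(monitor.sense()["qpos"].round(3)); y=np.radians(159.6)
to([573.4,150.5,230],y)
E
```

```text
[ 0.151  0.199  1.73  -0.     1.215  0.486]
t 11.0 pos [547.5  84.8 279.8] rot [-3.1395e+00  1.1000e-03  1.2357e+00] -> shift [1.411 0.059 0.995] turn [-2.40e-02 -7.00e-03 -1.48e+01]
```

Call:
{"op": "drive_tool", "data": {
  "plan": [
    {"x":0.2,"y":0.01,"z":0,"ax":0,"ay":0,"az":-1.2,"hand":60},
    {"x":0.5,"y":0.02,"z":0,"ax":0,"ay":0,"az":-2.6,"hand":50},
    {"x":0.8,"y":0.03,"z":0,"ax":0,"ay":0,"az":-4.0,"hand":50},
    {"x":1.1,"y":0.05,"z":0,"ax":0,"ay":0,"az":-5.4,"hand":50},
    {"x":1.3,"y":0.06,"z":0,"ax":0,"ay":0,"az":-6.8,"hand":50},
    {"x":1.41,"y":0.06,"z":0,"ax":0,"ay":0,"az":-8.2,"hand":50},
    {"x":1.41,"y":0.06,"z":0,"ax":0,"ay":0,"az":-9.6,"hand":50},
    {"x":1.41,"y":0.06,"z":0,"ax":0,"ay":0,"az":-11.0,"hand":50}
  ]
}}

```text
clock: 11.8
eef_pos: [573.8, 150.7, 279.7]
tcp_rot: [-3.139, -0.001, 2.394]
contact_force: [0.1, -0.2, -0.1]
opening: 0.582
grasp_force: 0.0
```

Call:
{"op": "drive_tool", "data": {
  "plan": [
    {"x":0,"y":0,"z":0,"ax":0,"ay":0,"az":-1.2,"hand":50},
    {"x":0,"y":0,"z":0,"ax":0,"ay":0,"az":-2.4,"hand":50},
    {"x":0,"y":0,"z":0,"ax":0,"ay":0,"az":-3.4,"hand":50},
    {"x":0,"y":0,"z":0,"ax":0,"ay":0,"az":-3.8,"hand":50},
    {"x":0,"y":0,"z":0,"ax":0,"ay":0,"az":-3.8,"hand":50},
    {"x":0,"y":0,"z":0,"ax":0,"ay":0,"az":-3.8,"hand":50},
    {"x":0,"y":0,"z":0,"ax":0,"ay":0,"az":-3.8,"hand":50},
    {"x":0,"y":0,"z":0,"ax":0,"ay":0,"az":-3.8,"hand":50}
  ]
}}

```text
clock: 12.6
eef_pos: [574.3, 150.5, 281.0]
tcp_rot: [-3.141, -0.0, 2.785]
contact_force: [0.5, -1.0, -0.1]
opening: 0.588
grasp_force: 0.0
```

```bash
python3 - <<'E'
from h import *
for k in range(4): im=imaging.grab_frame("wrist")[...,::-1]; y=np.radians(159.6); to([573.4,150.5,119],y)
cv2.imwrite("pics/w4.png",im); c=imaging.camera_info("wrist")
for p in((52,0),(-52,0),(0,0)):
    a=np.radians(-20.4); print(proj("wrist",[573.4+p[0]*np.cos(a),150.5+p[0]*np.sin(a),149],c))
print(monitor.sense()["opening"])
E
```

```text
t 12.65 pos [574.3 150.5 281.1] rot [-3.1415e+00 -2.0000e-04  2.7851e+00] -> shift [ 0.016 -0.007  3.242] turn [-0.001 -0.001 -0.005]
t 12.7 pos [574.3 150.5 281.1] rot [-3.1415e+00 -1.0000e-04  2.7852e+00] -> shift [ 0.017 -0.007  3.243] turn [-0.001 -0.001 -0.004]
t 12.75 pos [574.3 150.6 281.2] rot [-3.1416 -0.      2.7852] -> shift [ 0.017 -0.008  3.244] turn [-0.    -0.    -0.003]
t 12.8 pos [574.4 150.6 281.2] rot [3.1416 0.     2.7853] -> shift [ 0.017 -0.008  3.245] turn [ 0.     0.    -0.002]
[284.00355752 257.0103157 ]
[283.92749444 127.14706536]
[283.96744461 195.35438509]
0.5844552329801664
```

View pics/w4.png

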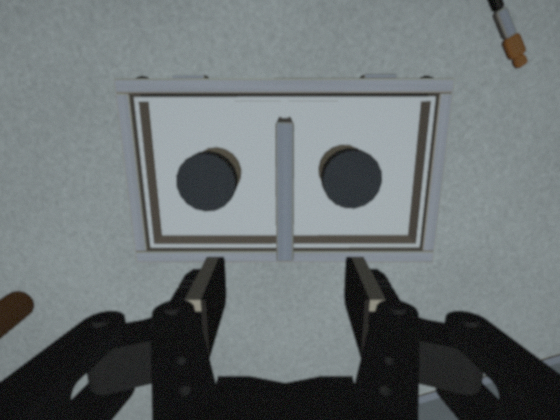

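The bar lies centred between the fingers, at columns 276..294 and running straight up the image, as predicted. The jar lids at (207,181) and (351,178) sit below the finger path. Descending onto the bar.

Call:
{"op": "drive_tool", "data": {
  "plan": [
    {"x":0.01,"y":0,"z":0.4,"ax":0,"ay":0,"az":0,"hand":50},
    {"x":0.02,"y":-0.01,"z":1.0,"ax":0,"ay":0,"az":0,"hand":50},
    {"x":0.02,"y":-0.01,"z":1.6,"ax":0,"ay":0,"az":0,"hand":50},
    {"x":0.02,"y":-0.01,"z":2.2,"ax":0,"ay":0,"az":0,"hand":50},
    {"x":0.02,"y":-0.01,"z":2.7,"ax":0,"ay":0,"az":0,"hand":50},
    {"x":0.02,"y":-0.01,"z":3.0,"ax":0,"ay":0,"az":0,"hand":50},
    {"x":0.02,"y":-0.01,"z":3.15,"ax":0,"ay":0,"az":0,"hand":50},
    {"x":0.02,"y":-0.01,"z":3.22,"ax":0,"ay":0,"az":0,"hand":50}
  ]
}}

```text
clock: 13.6
eef_pos: [573.5, 150.5, 120.1]
tcp_rot: [3.142, 0.0, 2.785]
contact_force: [0.3, 0.3, -0.1]
opening: 0.581
grasp_force: 0.0
```

Call:
{"op": "drive_tool", "data": {
  "plan": [
    {"x":0,"y":0,"z":0,"ax":0,"ay":0,"az":0,"hand":50},
    {"x":0,"y":0,"z":0,"ax":0,"ay":0,"az":0,"hand":50},
    {"x":0,"y":0,"z":0,"ax":0,"ay":0,"az":0,"hand":40},
    {"x":0,"y":0,"z":0,"ax":0,"ay":0,"az":0,"hand":30},
    {"x":0,"y":0,"z":0,"ax":0,"ay":0,"az":0,"hand":24},
    {"x":0,"y":0,"z":0,"ax":0,"ay":0,"az":0,"hand":20},
    {"x":0,"y":0,"z":0,"ax":0,"ay":0,"az":0,"hand":20},
    {"x":0,"y":0,"z":0,"ax":0,"ay":0,"az":0,"hand":20}
  ]
}}

```text
clock: 14.4
eef_pos: [573.2, 150.4, 120.2]
tcp_rot: [-3.142, 0.0, 2.786]
contact_force: [0.4, 0.1, -0.5]
opening: 0.234
grasp_force: 0.0
```

Call:
{"op": "drive_tool", "data": {
  "plan": [
    {"x":0,"y":0,"z":0,"ax":0,"ay":0,"az":0,"hand":16},
    {"x":0,"y":0,"z":0,"ax":0,"ay":0,"az":0,"hand":12},
    {"x":0,"y":0,"z":0,"ax":0,"ay":0,"az":0,"hand":6},
    {"x":0,"y":0,"z":0,"ax":0,"ay":0,"az":0,"hand":4},
    {"x":0,"y":0,"z":0,"ax":0,"ay":0,"az":0,"hand":4},
    {"x":0,"y":0,"z":0,"ax":0,"ay":0,"az":0,"hand":4}
  ],
  "grip_force": 30
}}

```text
clock: 15.0
eef_pos: [573.3, 150.5, 120.3]
tcp_rot: [3.141, 0.0, 2.786]
contact_force: [0.3, 0.9, 0.5]
opening: 0.159
grasp_force: 30.2
```

Call:
{"op": "drive_tool", "data": {
  "plan": [
    {"x":0,"y":0,"z":0,"ax":0,"ay":0,"az":0,"hand":4},
    {"x":0,"y":0,"z":0,"ax":0,"ay":0,"az":0,"hand":4},
    {"x":0,"y":0,"z":0,"ax":0,"ay":0,"az":0,"hand":4},
    {"x":0,"y":0,"z":0,"ax":0,"ay":0,"az":0,"hand":4}
  ],
  "grip_force": 100
}}

```text
clock: 15.4
eef_pos: [573.4, 150.5, 120.4]
tcp_rot: [3.141, 0.0, 2.786]
contact_force: [0.8, 0.9, 4.5]
opening: 0.139
grasp_force: 98.4
```

The bar is gripped at about 98 N. The underside should end at z = 70 + 100 = 170, so the lift is 130 mm (2.6 units), done gently.

Call:
{"op": "drive_tool", "data": {
  "plan": [
    {"x":0,"y":0,"z":-0.02,"ax":0,"ay":0,"az":0,"hand":4},
    {"x":0,"y":0,"z":-0.06,"ax":0,"ay":0,"az":0,"hand":4},
    {"x":0,"y":0,"z":-0.12,"ax":0,"ay":0,"az":0,"hand":4},
    {"x":0,"y":0,"z":-0.2,"ax":0,"ay":0,"az":0,"hand":4},
    {"x":0,"y":0,"z":-0.3,"ax":0,"ay":0,"az":0,"hand":4},
    {"x":0,"y":0,"z":-0.4,"ax":0,"ay":0,"az":0,"hand":4},
    {"x":0,"y":0,"z":-0.5,"ax":0,"ay":0,"az":0,"hand":4},
    {"x":0,"y":0,"z":-0.6,"ax":0,"ay":0,"az":0,"hand":4}
  ]
}}

```text
clock: 16.2
eef_pos: [573.3, 150.5, 150.8]
tcp_rot: [3.141, 0.0, 2.786]
contact_force: [-0.1, -0.7, -5.8]
opening: 0.146
grasp_force: 97.5
```

```bash
python3 - <<'E'
from h import *
s=imaging.grab_frame("scene")[...,::-1]; w=imaging.grab_frame("wrist")[...,::-1]
cv2.imwrite("pics/p3.png",np.hstack([cv2.resize(w,(400,300)),cv2.resize(s[150:315,240:440],(400,330))[:300]]))
x=monitor.sense(); print({k:x[k] for k in("clock","eef_pos","tcp_rot","contact_force","wrist_torque","opening","grasp_force")})
E
```

```text
{'clock': 16.3, 'eef_pos': array([573.77529814, 150.57293936, 151.20639329]), 'tcp_rot': array([3.14074847e+00, 1.22943238e-03, 2.78553639e+00]), 'contact_force': array([ 0.13900979,  0.53627339, -5.17039588]), 'wrist_torque': array([ 0.06487586, -0.02383363, -0.02724437]), 'opening': 0.1408004894638042, 'grasp_force': 97.4685001373291}
```

View pics/p3.png

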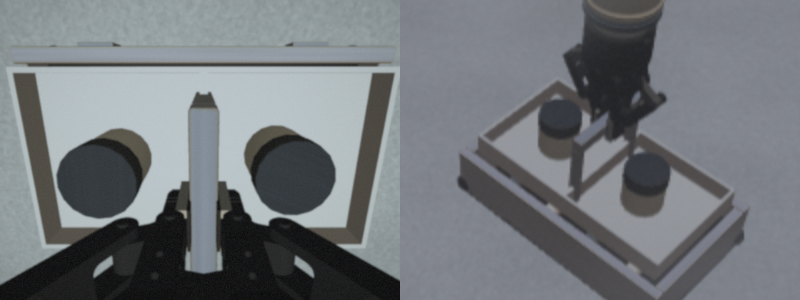

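The tray came up level with both jars standing, and the load is about 5.5 N. I'll go up the remaining 100 mm and hold.

Call:
{"op": "drive_tool", "data": {
  "plan": [
    {"x":0,"y":0,"z":-0.12,"ax":0,"ay":0,"az":0,"hand":4},
    {"x":0,"y":0,"z":-0.36,"ax":0,"ay":0,"az":0,"hand":4},
    {"x":0,"y":0,"z":-0.65,"ax":0,"ay":0,"az":0,"hand":4},
    {"x":0,"y":0,"z":-0.95,"ax":0,"ay":0,"az":0,"hand":4},
    {"x":0,"y":0,"z":-1.25,"ax":0,"ay":0,"az":0,"hand":4},
    {"x":0,"y":0,"z":-1.55,"ax":0,"ay":0,"az":0,"hand":4},
    {"x":0,"y":0,"z":-1.8,"ax":0,"ay":0,"az":0,"hand":4},
    {"x":0,"y":0,"z":-1.93,"ax":0,"ay":0,"az":0,"hand":4}
  ]
}}

```text
clock: 17.1
eef_pos: [573.8, 150.6, 248.6]
tcp_rot: [3.14, 0.002, 2.786]
contact_force: [1.6, -0.2, -6.0]
opening: 0.146
grasp_force: 97.7
```

Call:
{"op": "drive_tool", "data": {
  "plan": [
    {"x":0,"y":0,"z":-0.05,"ax":0,"ay":0,"az":0,"hand":4},
    {"x":0,"y":0,"z":-0.05,"ax":0,"ay":0,"az":0,"hand":4},
    {"x":0,"y":0,"z":-0.05,"ax":0,"ay":0,"az":0,"hand":4},
    {"x":0,"y":0,"z":-0.05,"ax":0,"ay":0,"az":0,"hand":4},
    {"x":0,"y":0,"z":-0.05,"ax":0,"ay":0,"az":0,"hand":4},
    {"x":0,"y":0,"z":-0.05,"ax":0,"ay":0,"az":0,"hand":4},
    {"x":0,"y":0,"z":-0.05,"ax":0,"ay":0,"az":0,"hand":4},
    {"x":0,"y":0,"z":-0.05,"ax":0,"ay":0,"az":0,"hand":4}
  ]
}}

```text
clock: 17.9
eef_pos: [573.2, 150.4, 249.2]
tcp_rot: [-3.142, -0.0, 2.786]
contact_force: [0.9, 0.2, -5.3]
opening: 0.15
grasp_force: 97.7
```

```bash
python3 - <<'E'
from h import *
for k in range(6): w=imaging.grab_frame("wrist")[...,::-1]
old=cv2.imread("pics/p3.png")[:, :400]; new=cv2.resize(w,(400,300)); x=monitor.sense()
# lids and bar in the tool-fixed view: unchanged if the tray is still level in the grip
for n,i in(("before",old),("now",new)):
    g=i.max(2)
    for a,b in((50,155),(240,345)):
        m=np.zeros_like(g); m[125:220,a:b]=(g[125:220,a:b]<75); _,_,st,ce=cv2.connectedComponentsWithStats(m); j=np.argmax(st[1:,4])+1; print(n,st[j],ce[j].round(1))
m=cv2.absdiff(old,new).max(2); print("diff in tray area",m[75:235,50:350].mean(),m[75:235,50:350].max())
print({k:x[k] for k in("clock","eef_pos","tcp_rot","qvel","contact_force","wrist_torque","opening","grasp_force")})
E
```

```text
before [  58  138   85   80 5156] [100.1 177.2]
before [ 250  134   85   80 5143] [291.7 173.7]
now [  57  138   86   80 5173] [100.1 177.2]
now [ 250  134   85   80 5158] [291.8 173.7]
diff in tray area 3.5910208333333333 18
{'clock': 18.2, 'eef_pos': array([573.238919  , 150.46832518, 249.24651747]), 'tcp_rot': array([3.14157616e+00, 2.85975088e-05, 2.78558609e+00]), 'qvel': array([ 0.00133462, -0.00137239,  0.00139816, -0.00061395,  0.00130907,
       -0.00359199]), 'contact_force': array([ 0.22745625,  0.03750438, -5.69422761]), 'wrist_torque': array([-0.02720397,  0.00903839,  0.01349724]), 'opening': 0.15045153874855563, 'grasp_force': 97.7063512802124}
```

The tray's underside is at about 169 mm, 99 mm above the rim. It is level and still, and neither jar has shifted in the view. Handing in.

```bash
python3 -c "
from rig import r
print(r.sign_off())"
```

```text
the job is handed in; nothing more can be done
None
```

The jar was set down gently in the empty half and the tray is held level and still about 99 mm above the case rim with both jars standing, handed in at 18 s with no verdict shown; I viewed 11 pictures, one over the limit of 10, and didn't re-check the bottle, compact and brush at the end, though nothing was seen to touch them.

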